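Tow a sample-tube shuttle past the reader and brake it at the index mark

TASK

Take the black tow handle of the sample shuttle and draw the tray of tubes along its track past the label reader at a steady 0.17 m/s (anything between 0.14 and 0.20 m/s is read) for most of the reader's window, then brake it so that it comes to rest with its pointer at the index mark, without it swinging on into the end stop. Move it only by the handle, never touching the tray or tubes, leave the canister, bottle and glove box where they are, and when the shuttle stands still at the mark let go.

Things in the scene. Friction and masses are not known exactly. Their poses are not given: they have to be found in the camera images.
- track: aluminium track plate, 160 x 860 x 14 mm, fixed to the bench. Origin at the centre of its underside on the bench; its y axis is the direction of travel, z is up, its x axis points away from the robot (turned at most 0.12 rad from world x). A dark steel end stop stands across the +y end, another across the -y end.
- shuttle (a joint): shuttle position along the track's +y, m; its centre is at track x = 0, y = -0.22 + this value. Runs on low-friction slides (viscous drag about 0.04 N s/m, dry friction about 0.002 N; pushed and let go it glides for many seconds). Starts at rest at 0 to 0.03; at the mark at 0.430; strikes the end stop at 0.470, the rear stop at -0.030.
- handle (a joint): tow handle's position relative to the shuttle's centre along the track's +y, m; 0 with springs relaxed. Coupled to the shuttle only by a soft two-way spring, 4.5 N/m (damping 0.03 N s/m): at +0.06 it draws the shuttle forward with 0.27 N, at -0.06 it brakes with 0.27 N. Hard ends at -0.10 and +0.10. With the handle held, the shuttle swings on with a period of 3.6 to 5.8 s, by load.
- grip (a point): grip point on the tow handle: upright black post, 24 mm in diameter, from 40 to 106 mm above the bench; this point on its axis at 82 mm. It stands 150 mm from the track's middle line on the robot's side, about 100 mm clear of the rack and 69 mm of the drawbar tube (top at 56 mm). A steel arm (16 mm wide, top at 51 mm) joins its foot to that tube.
- pointer (a point): tip of the shuttle's pointer: a small steel tongue at the middle of the tray's far side, 85 mm beyond the track's middle line, 38 mm high. Moves with the shuttle; its track y is the shuttle's centre.
- mark (a point): tip of the index mark: a fixed dark steel tongue, 6 mm wide, on a grey block at the track's far edge, 28 mm high. The shuttle is at the mark when the pointer has the same track y (joint shuttle = 0.430).
- reader_start (a point): start of the reading window of the label reader, a low white housing (45 x 170 x 62 mm) with a dark window on the far side of the track; the pointer is level with it at joint shuttle = 0.13.
- reader_end (a point): end of the reading window; the pointer is level with it at joint shuttle = 0.30.
- tray (a point): the shuttle's tray: beige rack of capped sample tubes on a steel plate 110 x 240 mm, drawbar tube along its near side; up to 140 mm high. Not to be touched. This point: on the track's middle line at the shuttle's centre, on top of the tubes, 140 mm high. Moving mass nominally 2.4 kg (shuttle with tray 2.3, handle 0.1); with the hidden load 1.5 to 3.8 kg in all.
- canister: steel canister with lid, diameter 124 mm, 153 mm high, origin at the centre of its underside; not to be moved.
- sanitiser: clear bottle, diameter 64 mm, 170 mm high, origin at the centre of its underside; not to be moved.
- glovebox: cardboard glove box, 120 x 180 x 70 mm, origin at the centre of its underside; not to be moved.

How it is judged (in metres and radians):
On the way, in this order (a step that is already met when the one before it is completed fails the run):
1. the shuttle passes the reader window at a steady 0.14 to 0.20 m/s for 0.8 s without a break (value of joint shuttle between 0.125 and 0.305 m and velocity of joint shuttle between 0.14 and 0.2 m/s), for 0.8 s.
2. the shuttle stands at the mark, within 10 mm and slower than 10 mm/s, for 1 s (value of joint shuttle between 0.42 and 0.44 m and velocity of joint shuttle between -0.01 and 0.01 m/s), for 1 s.
At the end, for the whole second after the job is handed in: the pointer is within 10 mm of the mark along the track, the shuttle at rest (slower than 10 mm/s), the handle released, and the canister, bottle and glove box within 20 mm of where they were (all of step 2 and contact force between the fingers and handle below 0.05 N and distance of each of canister, sanitiser, glovebox from where it was at the start of the episode below 0.02 m); the robot touches nothing.
It fails at once if the shuttle strikes the end stop (value of joint shuttle above 0.468 m).
It fails at once if the shuttle goes faster than 0.32 m/s and shakes the samples (velocity of joint shuttle above 0.32 m/s or velocity of joint shuttle below -0.32 m/s).
It fails at once if the robot touches the tray or the tubes (contact force between any of the fingers, the arm and shuttle_c0 above 0.5 N or contact force between any of the fingers, the arm and shuttle_c1 above 0.5 N or contact force between any of the fingers, the arm and shuttle_c2 above 0.5 N or contact force between any of the fingers, the arm and shuttle_c3 above 0.5 N).
It fails at once if a bystander is pushed away (distance of any of canister, sanitiser, glovebox from where it was at the start of the episode above 0.04 m).
It also fails if it takes over 42 s, if anything falls off the work surface, if the arm or the gripper's body presses on something with over 40 N, if the wrist force passes 120 N, or if a joint passes its speed limit or range.

ROBOT

A 6-joint arm with a two-finger parallel gripper is mounted at the origin on the work surface. World frame = base frame: x ahead of the robot, y to its left, z up, the work surface at z = 0. Lengths are in mm, angles in rad, forces in N, time in s.
With the tool pointing down it reaches from about 350 to 975 mm from the base axis. Payload 7.1 kg.
Tool frame: the origin (TCP) lies at the very end of the fingers, on their centre line; the grasp point (between the pads) lies 19 mm behind it; z points along the fingers, y is the line along which they close (so a half turn about z gives the same grasp; the last joint's range is limited). The gripper opens to 88 mm and grips with 3 to 60 N. Pads are 20 mm wide; open, the fingers measure 115 mm over their backs; the gripper's body (75 mm by 178 mm) begins 61 mm behind the grasp point.
Start: joints at [1.127, 0.423, 1.63, -0, 1.089, -0.019], TCP at [257.554, 569.448, 222.675] pointing down, gripper open.
Joint ranges: [-3, 3], [-0.9, 2.11], [0.09, 2.58], [-1.31, 4.45], [0.11, 2.69], [-2.54, 2.54]. Speed limits (rad/s): [2.39, 2.39, 3.01, 3.14, 3.14, 3.14].

INTERFACE

Orientations are given as a rotation vector (axis times angle).
In Python, from workcell import ctrl, optics gives the robot as it stands.
- The arm moves only by the shell command python3 -m jog 'ROWS'. ROWS is JSON, a list of rows, each a list of 7 numbers: the shift along the tool's x, y, z in units of 40 mm (1.0 is 40 mm), then the turn, a rotation vector about the tool's x, y, z in units of 6 degrees (1.0 is 6 degrees), then the opening, from 0 (shut) to 1 (fully open). A call has 1 to 20 rows; each row shifts and turns the commanded pose from where the row before left it, along the tool's axes as they then stand; what a row does not reach is not made up. A row lasts 1/10 s, in which the tool goes at most 50 mm and 8.59 degrees, less where a joint would pass 70% of its speed; a pose out of reach is approached as far as the arm can. A call is refused whole if a number of a shift passes 1 or a number of a turn 1, either way. A call with a gripper value outside its range is refused whole. The fingers move at their own pace and stop on an object; the grip force is fixed at half the most. Time passes only in rows, so rows that do not move let the fingers close. It gives the time, the measured TCP pose, the force, the opening and the grip force at its end, in the units of the state.
- ctrl.get_obs(): the state, without advancing time (a new reading comes with each control period).
- optics.get_image(name): name is "side" or "top" or "wrist"; returns the picture (420x560x3 uint8, red, green, blue); there is no depth.
- optics.camera_model(name): a dict with "fov_y" (degrees; the focal length in pixels is half the picture's height over the tangent of half this angle, whatever the lens; pixels are square), "cx", "cy" (the principal point, pixels), "k1" (the pictures are not rectified: a ray, as slopes to the right and down, at radius r is drawn at 1 + k1 r^2 times it, then the intrinsics apply), "view" (4x4, takes a point from world to camera coordinates); the wrist camera has in their place "hand_eye" (4x4, takes a point from camera to tool coordinates, whose origin is the TCP and whose axes are the flange's). Camera axes: x right, y up, looking along -z (the intrinsics and any distortion apply to the point x, -y, -z); pixel columns grow to the right and rows downward; lengths in mm; the calibration is good to about 2 mm. A picture is of the moment at which its call begins: read the wrist's pose just before it. camera_model takes no time and is no camera call.
- ctrl.close_job(): hands the job in; it is judged then, once.
Trained networks look in the newest picture that a camera, given by its name, has taken for a name from the list of things; names that differ only in an ending like _2 or _b are one class to them, and where a whole thing is asked for, a point or a joint stands for the part that bears it (a point fixed in the world has none). Each returns a list of dicts, best first, with "conf" (0 to 1); they miss things now and then, are a little off and sometimes report something else, mostly with a low value. They report only what shows in the picture. A call takes as long as a camera call.
- optics.masks_of(target, camera): "pixels" (420x560 bool, what is visible of it) and "extent" ([centre column, centre row, width, height] in pixels, round what is visible of it).
The state is a dict: "t": time; "qpos": joint angles; "qvel": joint speeds; "joint_torque": joint torques, N m; "ee_pos": TCP position; "orientation": TCP orientation; "ft_force": force on the tool from outside, world axes, zero at the start; "moment": the same for the moment, N m; "width": finger opening in mm; "grasp_force": force on a finger pad.
Only numpy, scipy, OpenCV 4.12 (cv2) and the standard library are available. Lean on these libraries where they do the work, as an engineer would, in place of code of your own. Each camera call takes 0.05 s, during which the arm holds its last target. There are 200 camera calls.

## Working session

There is one attempt and no reset: what is moved stays moved. The work goes in short steps, Python scripts to look and compute and a shell command to move; the robot and the scene stay as the last step left them, time stands still between calls to the robot, and variables do not carry over. Pictures are saved under pics/ and viewed, at most 10 in all, crops included, and the job is handed in when it is done.

```bash
mkdir -p pics; ls
python3 - <<'E'
from workcell import ctrl, optics
import cv2,numpy as np
print(ctrl.get_obs())
for n in("side","top","wrist"):
    m=optics.camera_model(n);print(n,m)
    cv2.imwrite(f"pics/{n}0.png",optics.get_image(n)[:,:,::-1])
E
```

```text
pics
{'t': 0.0, 'qpos': array([ 1.12700025e+00,  4.23828018e-01,  1.63070287e+00, -1.29720165e-05,
        1.08857761e+00, -1.89951684e-02]), 'qvel': array([-0.00081143,  0.00205609,  0.00028577, -0.00169021,  0.00256783,
        0.00015636]), 'joint_torque': array([-2.61454588e-03, -5.44619179e+01, -2.73656327e+01,  6.42490550e-02,
        2.29261431e-02, -1.26128107e-04]), 'ee_pos': array([257.32396889, 568.95562444, 221.90464048]), 'orientation': array([-6.62189417e-01, -3.07066610e+00,  2.32150942e-03]), 'ft_force': array([ 0.85379128, -0.06272932, -0.22462821]), 'moment': array([-0.04659414, -0.01820884, -0.0080755 ]), 'grasp_force': 0.0, 'width': 87.98331324646875}
side {'fov_y': 43.198381348965, 'cx': 280.09981432468976, 'cy': 213.25165692560955, 'k1': -0.07999513479621313, 'view': array([[ 7.11350026e-01, -7.02792669e-01, -7.97528038e-03,
        -3.80109234e+02],
       [ 5.44584111e-01,  5.43970805e-01,  6.38375993e-01,
        -3.67125124e+02],
       [-4.44307648e-01, -4.58451990e-01,  7.69683367e-01,
        -1.24385390e+03],
       [ 0.00000000e+00,  0.00000000e+00,  0.
[... 271 characters left out ...]
 -2.43648512e-02,  2.13542230e-01,
        -5.43886513e+02],
       [-2.13579479e-01,  1.09349004e-03,  9.76925079e-01,
        -1.63193890e+03],
       [ 0.00000000e+00,  0.00000000e+00,  0.00000000e+00,
         1.00000000e+00]])}
wrist {'fov_y': 62.808855100505774, 'cx': 277.7067766994052, 'cy': 217.00036877980983, 'k1': 0.03002281834891913, 'hand_eye': array([[-2.52188919e-04,  9.52833020e-01,  3.03494930e-01,
         8.42820371e+01],
       [ 9.99999944e-01,  3.06751167e-04, -1.32106771e-04,
        -2.18630494e-01],
       [-2.18973118e-04,  3.03494880e-01, -9.52833044e-01,
        -1.61729293e+02],
       [ 0.00000000e+00,  0.00000000e+00,  0.00000000e+00,
         1.00000000e+00]])}
```

View pics/top0.png

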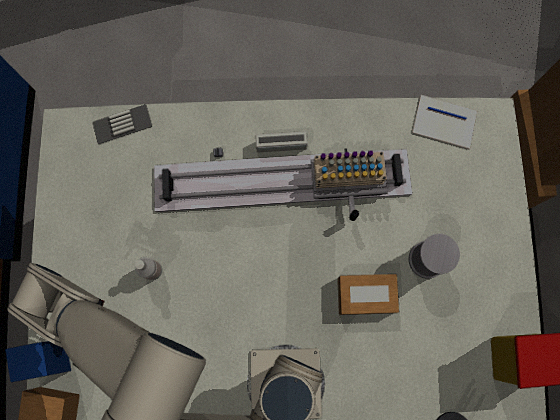

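View pics/side0.png

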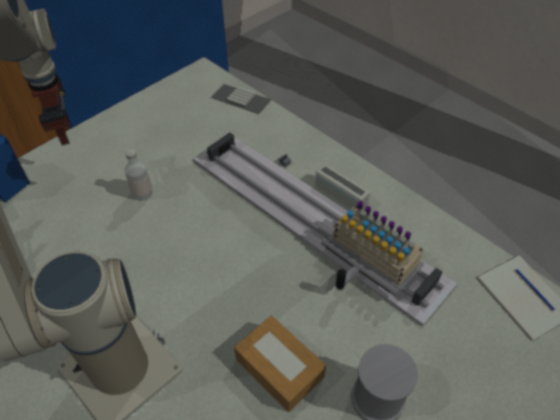

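The top view shows the track from (154,190) to (410,172), with +y to the left. The handle post is at (354,215), the mark at (218,153) and the pointer near (346,150). In the side view the handle is at (341,278).

```bash
cat > h.py <<'E'
from workcell import ctrl, optics
import cv2,numpy as np
from scipy.optimize import least_squares
def cam(n):
    m=optics.camera_model(n); f=210/np.tan(np.radians(m["fov_y"]/2)); return m,f
def proj(n,P):
    m,f=cam(n); P=np.atleast_2d(P); c=P@m["view"][:3,:3].T+m["view"][:3,3]
    s=np.c_[c[:,0],-c[:,1]]/-c[:,2:]; r2=(s**2).sum(1,keepdims=True)
    return s*(1+m["k1"]*r2)*f+[m["cx"],m["cy"]]
def on_z(n,px,z):
    return least_squares(lambda q:(proj(n,[q[0],q[1],z])[0]-px),[600,0]).x
def tri(obs):
    r=least_squares(lambda P:np.concatenate([proj(n,P)[0]-px for n,px in obs]),[600,-100,50]); return r.x,np.abs(r.fun).max()
E
python3 - <<'E'
from h import *
D={}
for t in("track","handle","shuttle","canister","sanitiser","glovebox"):
    for n in("top","side"):
        r=optics.masks_of(t,n)
        for k in r[:2]: print(t,n,round(k["conf"],2),np.round(k["extent"],1))
        if r: D[t+n]=r[0]["pixels"]
np.savez("m.npz",**D)
for n in("top",):
    im=optics.get_image(n)
    a=cv2.resize(im[135:230,140:280],None,fx=5,fy=5,interpolation=cv2.INTER_CUBIC)[:470,:]
    cv2.imwrite("pics/ta.png",a[:,:,::-1])
    a=cv2.resize(im[135:230,290:430],None,fx=5,fy=5,interpolation=cv2.INTER_CUBIC)
    cv2.imwrite("pics/tb.png",a[:,:,::-1])
im=optics.get_image("side");a=cv2.resize(im[190:330,310:470],None,fx=4,fy=4,interpolation=cv2.INTER_CUBIC)
cv2.imwrite("pics/sa.png",np.clip(a[:,:,::-1].astype(int)*1.5,0,255).astype('uint8'))
E
```

```text
track top 0.62 [282.1 175.  256.8  87.4]
track side 0.94 [326.2 227.2 260.6 193.8]
handle top 0.5 [352.9 208.4  10.8  20.1]
handle side 0.56 [346.  279.2  25.2  21.2]
shuttle top 0.57 [351.4 183.6  76.   69.9]
shuttle side 0.82 [372.7 247.9 102.4  95.6]
canister top 0.73 [433.9 256.5  49.1  46.6]
canister side 0.63 [386.4 383.4  63.6  73.3]
sanitiser top 0.6 [149.9 268.1  26.5  22.7]
sanitiser side 0.57 [138.8 174.9  30.5  51.1]
glovebox top 0.67 [352.  184.6  72.7  68.8]
```

View pics/ta.png

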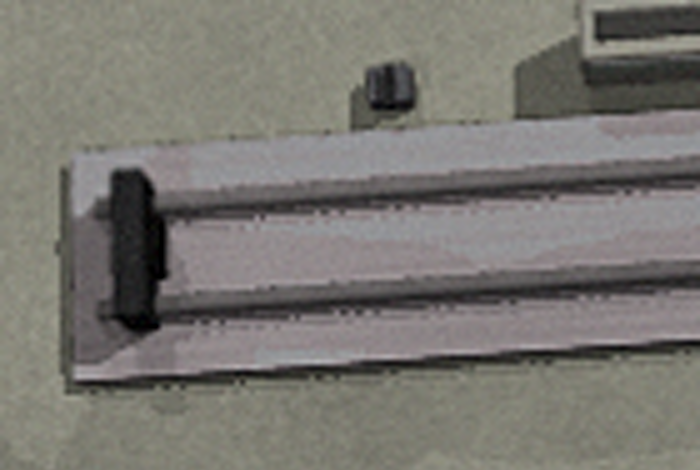

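View pics/tb.png

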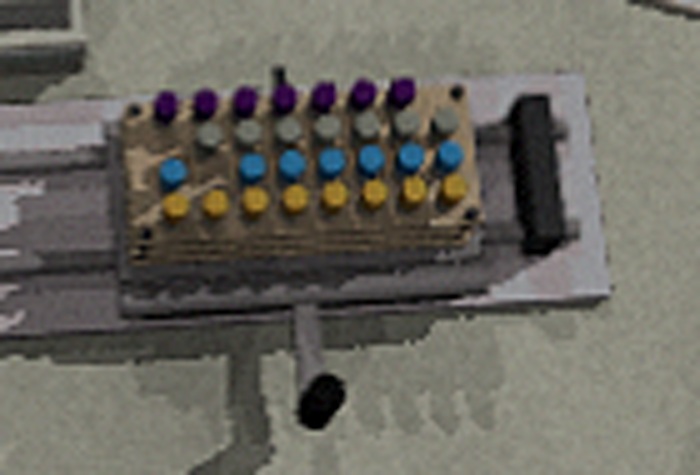

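View pics/sa.png

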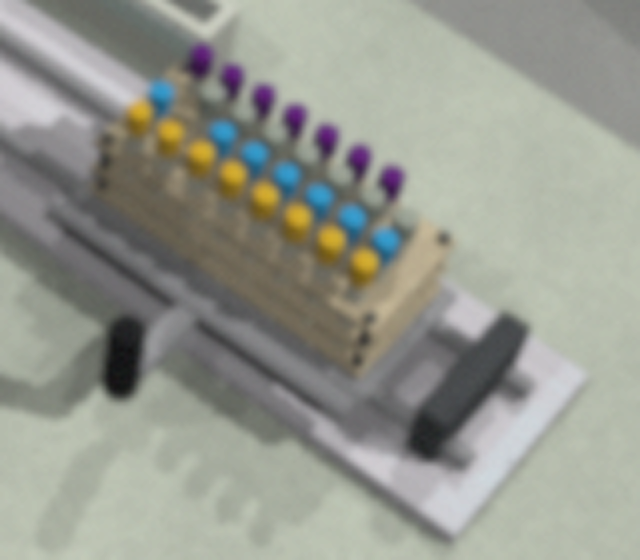

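```bash
cat > fit.py <<'E'
from h import *
ta=lambda u,v:np.array([140+(u+.5)/5-.5,135+(v+.5)/5-.5])
tb=lambda u,v:np.array([290+(u+.5)/5-.5,135+(v+.5)/5-.5])
sa=lambda u,v:np.array([310+(u+.5)/4-.5,190+(v+.5)/4-.5])
C=[("top",ta(72,153),80,430),("top",ta(72,380),-80,430),("top",tb(583,73),80,-430),("top",tb(608,297),-80,-430),
("side",sa(450,540),-80,-430),("side",sa(587,375),80,-430)]
def W(p,x,y,z):
    c,s=np.cos(p[2]),np.sin(p[2]); return np.array([p[0]+c*x-s*y,p[1]+s*x+c*y,z])
r=least_squares(lambda p:np.concatenate([proj(n,W(p,x,y,14))[0]-px for n,px,x,y in C]),[650,0,0])
p=r.x
def toT(P):
    d=P[:2]-p[:2];c,s=np.cos(p[2]),np.sin(p[2]);return c*d[0]+s*d[1],-s*d[0]+c*d[1]
E
python3 - <<'E'
from fit import *
print("track",p,r.fun.round(1))
h,e=tri([("top",tb(321,400)),("side",sa(123,357))]);print("handle",h,e,toT(h))
for nm,a,z in(("pointer",tb(279,68),38),("mark",ta(392,98),28),("markblk",ta(390,88),28)):
    print(nm,toT(on_z("top",a,z)))
im={n:optics.get_image(n) for n in("top","side")}
m=np.load("m.npz")
for n,(c0,c1,r0,r1) in(("top",(345,365,203,224)),("side",(330,350,265,295))):
    g=im[n][r0:r1,c0:c1].max(2); print((g<40).sum()); v,u=np.nonzero(g<40); print(n,u.mean()+c0,v.mean()+r0)
for t in("canister","sanitiser"):
    for n in("top","side"):
        v,u=np.nonzero(m[t+n]);print(t,n,on_z(n,[u.mean(),v.mean()],80))
print(on_z("top",[369,300],70))
E
```

```text
track [ 6.56693740e+02 -5.02237141e+00  3.99325840e-02] [-0.4 -0.4  0.   0.3  0.5 -0.2  1.2  0.6 -0.1 -0.7 -0.3 -0.2]
handle [ 519.23047569 -228.92608776   71.86173781] 0.06065984327909746 (np.float64(-146.29235619085622), np.float64(-218.23741579634856))
pointer (np.float64(87.0643596628495), np.float64(-217.0160882641057))
mark (np.float64(97.08017483374309), np.float64(208.40958195736894))
markblk (np.float64(104.21020025716895), np.float64(209.50220659574734))
72
top 353.72222222222223 214.83333333333334
138
side 340.1304347826087 278.8695652173913
canister top [ 378.80440887 -475.19816173]
canister side [ 380.47559687 -474.43703281]
sanitiser top [363.94359939 420.17457164]
sanitiser side [361.39142187 414.96612031]
[ 249.45650674 -262.73351446]
```

The track fits at (657,-5) with yaw 0.040. The triangulated post is at z≈72 mm at track (-146,-218), so the shuttle sits at about 0.002. The mark reads 209, against an expected 210. Next I approach, with the fingers closing along the track.

```bash
python3 -m jog '[[-0.74,-0.81,0,0,0,0,1],[-0.74,-0.81,0,0,0,0,1],[-0.74,-0.81,0,0,0,0,1],[-0.74,-0.81,0,0,0,0,1],[-0.74,-0.81,0,0,0,0,1],[-0.74,-0.81,0,0,0,0,1],[-0.74,-0.81,0,0,0,0,1],[-0.74,-0.81,0,0,0,0,1],[-0.74,-0.81,0,0,0,0,1],[-0.74,-0.81,0,0,0,0,1],[-0.74,-0.81,0,0,0,0,1],[-0.74,-0.81,0,0,0,0,1],[-0.74,-0.81,0,0,0,0,1],[-0.74,-0.81,0,0,0,0,1],[-0.74,-0.81,0,0,0,0,1],[-0.74,-0.81,0,0,0,0,1],[-0.74,-0.81,0,0,0,0,1],[-0.74,-0.81,0,0,0,0,1],[-0.74,-0.81,0,0,0,0,1]]'; python3 -m jog '[[0,0,0,0,0,-0.89,1],[0,0,0,0,0,-0.89,1],[0,0,0,0,0,-0.89,1],[0,0,0,0,0,-0.89,1],[0,0,0,0,0,-0.89,1],[0,0,0,0,0,0,1],[0,0,0,0,0,0,1]]'
cat > pose.py <<'E'
from fit import *
from scipy.spatial.transform import Rotation as Ro
def tcp():
    o=ctrl.get_obs(); R=Ro.from_rotvec(o["orientation"]).as_matrix(); return o,R,o["ee_pos"]
E
python3 - <<'E'
from pose import *
o,R,e=tcp(); print(R.round(4),e,o["qpos"].round(2))
g=np.array(W(p,-150,-218.2,63)); print("grip",g); print("shift units",R.T@(g-e)/40)
ty=W(p,0,1,0)-W(p,0,0,0); print("turn units",np.degrees(R.T@np.cross(R[:,1],ty))/6, "tilt",R[:,2])
cv2.imwrite("pics/w1.png",optics.get_image("wrist")[:,:,::-1])
E
```

```text
t: 2.85
ee_pos: [516.6, -225.2, 222.8]
orientation: [0.663, 3.07, -0.0]
ft_force: [0.3, 0.9, -1.0]
width: 87.6
grasp_force: 0.0
t: 3.55
ee_pos: [516.3, -223.2, 222.7]
orientation: [-0.061, 3.141, -0.0]
ft_force: [0.5, 0.3, -0.5]
width: 87.5
grasp_force: 0.0
[[-9.993e-01 -3.870e-02  1.000e-04]
 [-3.870e-02  9.993e-01 -0.000e+00]
 [-1.000e-04 -0.000e+00 -1.000e+00]] [ 516.28340737 -223.24198014  222.71878084] [-0.43  0.33  1.77  0.    1.04 -2.04]
grip [ 515.52429391 -229.03671824   63.        ]
shift units [ 0.02488531 -0.14395255  3.9929702 ]
turn units [-1.77113214e-04 -1.35862680e-21 -1.19582622e-02] tilt [ 8.06723764e-05 -1.53388801e-05 -9.99999997e-01]
```

```bash
python3 -m jog '[[0,-0.14,0.8,0,0,0,1],[0,0,0.8,0,0,0,1],[0,0,0.8,0,0,0,1],[0,0,0.8,0,0,0,1],[0,0,0.8,0,0,0,1],[0,0,0,0,0,0,1],[0,0,0,0,0,0,1]]'
python3 - <<'E'
from pose import *
o,R,e=tcp(); print(e,toT(e))
I=[optics.get_image(n) for n in("wrist","top","side")]
v=np.hstack([cv2.resize(i,(400,300)) for i in I[:2]]); v=np.vstack([v,np.hstack([cv2.resize(I[2],(400,300)),np.zeros((300,400,3),np.uint8)])])
cv2.imwrite("pics/q2.png",v[:,:,::-1])
E
```

```text
t: 4.3
ee_pos: [516.4, -228.8, 62.8]
orientation: [0.063, -3.14, -0.001]
ft_force: [-0.0, -0.5, -0.3]
width: 87.5
grasp_force: 0.0
[ 516.43065628 -228.7905286    62.78593523] (np.float64(-149.0845317994195), np.float64(-217.99019039696108))
```

View pics/q2.png

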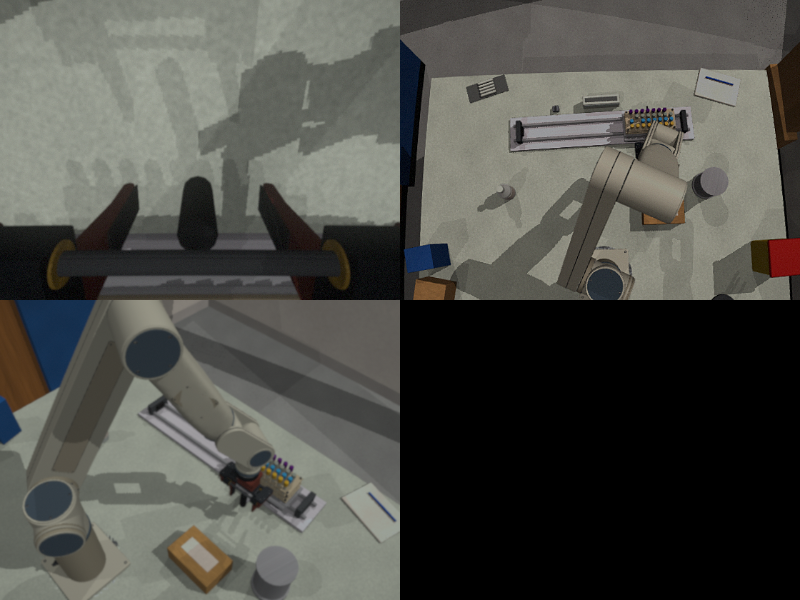

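The wrist view (top left) shows the black post centred between the open fingers at about (198,215) of the tile. The top view still shows most of the caps, so I will track the shuttle there. I now close the fingers and test the tracker.

```bash
python3 -m jog '[[0,0,0,0,0,0,0],[0,0,0,0,0,0,0],[0,0,0,0,0,0,0],[0,0,0,0,0,0,0],[0,0,0,0,0,0,0],[0,0,0,0,0,0,0],[0,0,0,0,0,0,0],[0,0,0,0,0,0,0]]'
cat > trk.py <<'E'
from pose import *
Q0=0.003   # start value of joint shuttle, m
xs=np.arange(-25,58); ys=np.arange(-345,345)
X,Y=np.meshgrid(xs,ys,indexing="ij"); c,s=np.cos(p[2]),np.sin(p[2])
M=proj("top",np.c_[(p[0]+c*X-s*Y).ravel(),(p[1]+s*X+c*Y).ravel(),np.full(X.size,138.)]).reshape(*X.shape,2).astype(np.float32)
rect=lambda im:cv2.GaussianBlur(cv2.remap(im,M[...,0],M[...,1],cv2.INTER_LINEAR),(0,0),1.2)
ref=rect(cv2.imread("pics/top0.png")[:,:,::-1].copy())
def track(im,guess,win=15):
    A=rect(im); out=[]
    for x0 in(15,45):
      for a,b in((-112,-40),(-40,35),(35,108)):
        j=int(-217+345+a); T=ref[x0:x0+35,j:j+b-a]
        r=cv2.matchTemplate(A[x0:x0+35],T,cv2.TM_CCOEFF_NORMED)[0]
        lo=max(1,int(j+guess*1e3-Q0*1e3-win)); hi=min(len(r)-1,lo+2*win); k=lo+int(np.argmax(r[lo:hi]))
        k=min(max(k,1),len(r)-2); d=(r[k-1]-r[k+1])/(2*(r[k-1]-2*r[k]+r[k+1])+1e-9)
        out.append((r[k],Q0+(k+d-j)/1e3))
    out=np.array(sorted(out)[::-1]); w=np.clip(out[:,0]-.5,0,1)**2
    good=out[out[:,0]>out[0,0]-.25]
    return np.median(good[:,1]) if len(good)!=2 else out[0,1],out.round(4)
H0=None
E
cat > sim.py <<'E'
import numpy as np
from scipy.optimize import least_squares
def sim(H,dur,q,v,h,m,dt=.01):
    """H: handle targets after each segment (shuttle coords), dur: their durations"""
    out=[];t=0
    for g,d in zip(H,dur):
        n=round(d/dt); hv=(g-h)/d
        for i in range(n):
            h+=hv*dt; F=4.5*(h-q)+.03*(hv-v)-.04*v
            F=F-.002*np.tanh(v/.001); v+=F/m*dt; q+=v*dt; t+=dt
        out.append((t,q,v,h))
    return np.array(out)
def plan(q,v,h,m,N,goal=.430,vr=.168,ab=.115,tail=10,aa=.13,qs=.003,wv=40):
    d=np.full(N,.1)
    def res(u):
        o=sim(h+np.cumsum(u),d,q,v,h,m); Q,V,G=o[:,1:].T
        ref=np.minimum(vr,np.minimum(np.sqrt(2*aa*np.clip(Q-qs,0,1)+.0015),np.sqrt(2*ab*np.clip(goal-Q,0,1)+1e-6)))
        e=np.r_[wv*(V-ref)[:N-tail],(Q-goal)[N-tail:]*150,V[N-tail:]*100,(G-goal)[N-tail:]*20,
          np.diff(u)*15,np.clip(np.abs(G-Q)-.082,0,1)*800,np.clip(np.abs(u)-.036,0,1)*1000]
        return e
    r=least_squares(res,np.full(N,(goal-h)/N)); u=np.round(r.x/.04,2); o=sim(h+np.cumsum(u*.04),d,q,v,h,m)
    return u,o
E
python3 - <<'E'
from trk import *
o,R,e=tcp(); print(e,toT(e),o["width"],o["grasp_force"])
for i in range(2): print(track(optics.get_image("top"),Q0))
from sim import plan,sim
for m in(2.3,):
    u,o=plan(.003,0,.003,m,45); print(u); print(np.c_[o[:,:3],o[:,3]-o[:,1]][::3].round(3))
for m in(1.4,2.3,3.7): print(m,sim(.003+np.cumsum(u[:10]*.04),[.1]*10,.003,0,.003,m)[[4,7,9]].round(3))
E
```

```text
t: 5.25
ee_pos: [516.5, -228.8, 62.6]
orientation: [0.065, -3.141, -0.0]
ft_force: [0.9, 0.2, 0.8]
width: 27.4
grasp_force: 0.0
[ 516.47661889 -228.8175953    62.61205383] (np.float64(-149.03968639372468), np.float64(-218.01907043844005)) 27.397716130080084 0.0
(np.float32(0.003005127), array([[0.9989, 0.003 ],
       [0.9986, 0.003 ],
       [0.9963, 0.003 ],
       [0.9957, 0.003 ],
       [0.994 , 0.0029],
       [0.9894, 0.0028]], dtype=float32))
(np.float32(0.0030005875), array([[0.9989, 0.003 ],
       [0.9983, 0.003 ],
       [0.996 , 0.003 ],
       [0.9954, 0.0031],
       [0.9942, 0.003 ],
       [0.9899, 0.0028]], dtype=float32))
[ 0.9   0.9   0.34  0.1   0.14  0.18  0.22  0.26  0.3   0.29  0.1  -0.08
 -0.13 -0.02  0.18  0.36  0.47  0.52  0.52  0.49  0.41  0.29  0.15  0.05
  0.06  0.15  0.24  0.26  0.2   0.12  0.08  0.12  0.16  0.12  0.08  0.79
  0.77  0.41  0.13  0.01 -0.01  0.    0.01  0.01  0.01]
[[ 1.00e-01  3.00e-03  4.00e-03  3.60e-02]
 [ 4.00e-01  1.00e-02  4.70e-02  8.20e-02]
 [ 7.00e-01  3.20e-02  9.50e-02  8.20e-02]
 [ 1.00e+00  6.80e-02  1.43e-01  8.00e-02]
 [ 1.30e+00  1.17e-01  1.75e-01  2.70e-02]
 [ 1.60e+00  1.70e-01  1.78e-01 -5.00e-03]
 [ 1.90e+00  2.23e-01  1.77e-01  2.00e-03]
 [ 2.20e+00  2.76e-01  1.77e-01 -4.00e-03]
 [ 2.50e+00  3.28e-01  1.63e-01 -4.50e-02]
 [ 2.80e+00  3.72e-01  1.29e-01 -6.30e-02]
 [ 3.10e+00  4.04e-01  8.70e-02 -7.90e-02]
 [ 3.40e+00  4.23e-01  3.90e-02 -8.20e-02]
 [ 3.70e+00  4.28e-01  4.00e-03 -2.10e-02]
 [ 4.00e+00  4.29e-01  1.00e-03  0.00e+00]
 [ 4.30e+00  4.29e-01  1.00e-03 -0.00e+00]]
1.4 [[0.5   0.024 0.099 0.098]
 [0.8   0.064 0.164 0.125]
 [1.    0.101 0.198 0.148]]
2.3 [[0.5   0.016 0.063 0.098]
 [0.8   0.042 0.111 0.125]
 [1.    0.068 0.143 0.148]]
3.7 [[0.5   0.011 0.04  0.098]
 [0.8   0.028 0.073 0.125]
 [1.    0.045 0.098 0.148]]
```

```bash
python3 -m jog '[[0,0,0,0,0,0,0],[0,0,0,0,0,0,0],[0,0,0,0,0,0,0],[0,0,0,0,0,0,0]]'
cat > fitm.py <<'E'
# usage: fitm.py guess : measure, log (t,q,h)
import sys
from trk import *
o,R,e=tcp(); h=Q0+(toT(e)[1]+218.0)/1e3
im=optics.get_image("top"); q,out=track(im,float(sys.argv[1]),int(sys.argv[2]) if len(sys.argv)>2 else 15)
print("t",o["t"],"q",q,"h",round(h,4),"x",toT(e)[0].round(1),"F",o["ft_force"].round(1),"w",round(o["width"],1)); print(out[:4].tolist()); cv2.imwrite("pics/last.png",im[:,:,::-1])
E
python3 fitm.py .003; python3 -m jog '[[0,0.6,0,0,0,0,0],[0,0.6,0,0,0,0,0],[0,0.6,0,0,0,0,0],[0,0.2,0,0,0,0,0],[0,0.15,0,0,0,0,0],[0,0.15,0,0,0,0,0],[0,0.2,0,0,0,0,0],[0,0.25,0,0,0,0,0]]'; python3 fitm.py .042 28
python3 -c "
from sim import *
u=np.array([.6,.6,.6,.2,.15,.15,.2,.25])*.04
for m in np.arange(1.4,3.9,.2): print(m.round(1),sim(.003+np.cumsum(u),[.1]*8,.003,0,.003,m)[-1].round(4))"
```

```text
t: 5.75
ee_pos: [516.5, -228.8, 62.7]
orientation: [-0.065, 3.141, 0.0]
ft_force: [-0.7, 0.8, -1.3]
width: 23.6
grasp_force: 30.0
t 5.75 q 0.0030146923 h 0.003 x -149.0 F [-0.7  0.8 -1.3] w 23.6
[[0.9984999895095825, 0.003000000026077032], [0.9980000257492065, 0.003000000026077032], [0.9958999752998352, 0.003000000026077032], [0.9957000017166138, 0.003000000026077032]]
t: 6.6
ee_pos: [511.7, -118.9, 62.6]
orientation: [0.063, -3.141, 0.0]
ft_force: [-1.5, -0.5, -0.6]
width: 23.7
grasp_force: 30.0
t 6.6 q 0.027045138 h 0.113 x -149.4 F [-1.5 -0.5 -0.6] w 23.7
[[0.9805999994277954, 0.02710000053048134], [0.9801999926567078, 0.027000000700354576], [0.9793000221252441, 0.02710000053048134], [0.9753999710083008, 0.026900000870227814]]
1.4 [0.8    0.053  0.1433 0.113 ]
1.6 [0.8    0.0475 0.1293 0.113 ]
1.8 [0.8    0.0431 0.1177 0.113 ]
2.0 [0.8    0.0395 0.108  0.113 ]
2.2 [0.8    0.0364 0.0997 0.113 ]
2.4 [0.8    0.0339 0.0925 0.113 ]
2.6 [0.8    0.0317 0.0863 0.113 ]
2.8 [0.8    0.0297 0.0809 0.113 ]
3.0 [0.8    0.0281 0.0761 0.113 ]
3.2 [0.8    0.0266 0.0719 0.113 ]
3.4 [0.8    0.0253 0.0681 0.113 ]
3.6 [0.8    0.0241 0.0646 0.113 ]
3.8 [0.8    0.0231 0.0615 0.113 ]
```

```bash
python3 -c "
from sim import *
u=[.6,.6,.6,.2,.15,.15,.2,.25];H=list(.003+np.cumsum(u)*.04)
m=3.14
o=sim(H+[H[-1]],[.1]*8+[.05],.003,0,.003,m)[-1]; print(o)
u,O=plan(o[1],o[2],o[3],m,42,vr=.163,ab=.1,aa=.14)
print(u);print(np.c_[O[:,:3],O[:,3]-O[:,1]][:32].round(3))
for m in(3,3.3):print(sim(o[3]+np.cumsum(u[:8])*.04,[.1]*8,o[1],o[2],o[3],m)[-1])
"
```

```text
[0.85       0.03085155 0.07903623 0.113     ]
[ 0.21  0.24  0.27  0.3   0.33  0.27 -0.06 -0.21 -0.14  0.07  0.29  0.45
  0.52  0.5   0.41  0.26  0.1  -0.01 -0.03  0.06  0.18  0.27  0.29  0.25
  0.19  0.14  0.14  0.16  0.13  0.1   0.08  0.26  0.85  0.62  0.28  0.08
  0.01  0.    0.01  0.01  0.01  0.01]
[[ 1.00e-01  3.90e-02  9.10e-02  8.20e-02]
 [ 2.00e-01  4.90e-02  1.02e-01  8.20e-02]
 [ 3.00e-01  6.00e-02  1.14e-01  8.20e-02]
 [ 4.00e-01  7.20e-02  1.26e-01  8.20e-02]
 [ 5.00e-01  8.50e-02  1.38e-01  8.20e-02]
 [ 6.00e-01  1.00e-01  1.49e-01  7.80e-02]
 [ 7.00e-01  1.15e-01  1.58e-01  6.00e-02]
 [ 8.00e-01  1.31e-01  1.65e-01  3.60e-02]
 [ 9.00e-01  1.48e-01  1.68e-01  1.30e-02]
 [ 1.00e+00  1.65e-01  1.69e-01 -1.00e-03]
 [ 1.10e+00  1.82e-01  1.68e-01 -6.00e-03]
 [ 1.20e+00  1.99e-01  1.67e-01 -5.00e-03]
 [ 1.30e+00  2.15e-01  1.67e-01 -1.00e-03]
 [ 1.40e+00  2.32e-01  1.67e-01  3.00e-03]
 [ 1.50e+00  2.49e-01  1.67e-01  2.00e-03]
 [ 1.60e+00  2.65e-01  1.67e-01 -4.00e-03]
 [ 1.70e+00  2.82e-01  1.65e-01 -1.70e-02]
 [ 1.80e+00  2.98e-01  1.62e-01 -3.30e-02]
 [ 1.90e+00  3.14e-01  1.55e-01 -5.00e-02]
 [ 2.00e+00  3.29e-01  1.47e-01 -6.30e-02]
 [ 2.10e+00  3.43e-01  1.37e-01 -7.00e-02]
 [ 2.20e+00  3.57e-01  1.27e-01 -7.20e-02]
 [ 2.30e+00  3.69e-01  1.16e-01 -7.30e-02]
 [ 2.40e+00  3.80e-01  1.06e-01 -7.40e-02]
 [ 2.50e+00  3.90e-01  9.50e-02 -7.60e-02]
 [ 2.60e+00  3.99e-01  8.40e-02 -8.00e-02]
 [ 2.70e+00  4.06e-01  7.20e-02 -8.20e-02]
 [ 2.80e+00  4.13e-01  6.00e-02 -8.20e-02]
 [ 2.90e+00  4.18e-01  4.80e-02 -8.20e-02]
 [ 3.00e+00  4.22e-01  3.60e-02 -8.20e-02]
 [ 3.10e+00  4.25e-01  2.50e-02 -8.20e-02]
 [ 3.20e+00  4.27e-01  1.40e-02 -7.30e-02]]
[0.8        0.13294688 0.16824318 0.167     ]
[0.8        0.12968923 0.16142905 0.167     ]
```

```bash
python3 -m jog '[[0,0.21,0,0,0,0,0],[0,0.24,0,0,0,0,0],[0,0.27,0,0,0,0,0],[0,0.3,0,0,0,0,0],[0,0.33,0,0,0,0,0],[0,0.27,0,0,0,0,0],[0,-0.06,0,0,0,0,0]]'; python3 fitm.py .115 15
cat > p3.py <<'E'
from sim import *
U=[.6,.6,.6,.2,.15,.15,.2,.25,None,.21,.24,.27,.3,.33,.27,-.06,None]
def hist(U,m,lag=0):
    H=[];D=[];h=.003
    if lag: H.append(h);D.append(lag)
    for x in U:
        h+=0 if x is None else x*.04; H.append(h); D.append(.05 if x is None else .1)
    return sim(H,D,.003,0,.003,m)
E
python3 -c "
from p3 import *
for l in(0,.03):
  for m in(2.9,3,3.1,3.2,3.3):
    o=hist(U,m,l);k=1 if l else 0; print(l,m,o[7+k,1].round(4),o[15+k].round(4),o[16+k].round(4))"
```

```text
t: 7.35
ee_pos: [509.0, -54.9, 62.6]
orientation: [0.068, -3.14, -0.0]
ft_force: [-4.2, -0.3, 0.6]
width: 23.8
grasp_force: 30.0
t 7.35 q 0.11767076 h 0.177 x -149.6 F [-4.2 -0.3  0.6] w 23.8
[[0.9616000056266785, 0.11760000139474869], [0.9537000060081482, 0.11779999732971191], [0.9419999718666077, 0.11819999665021896], [0.9394000172615051, 0.1177000030875206]]
0 2.9 0.0289 [1.55   0.1222 0.1658 0.1754] [1.6    0.1306 0.1694 0.1754]
0 3 0.0281 [1.55   0.1191 0.1627 0.1754] [1.6    0.1274 0.1665 0.1754]
0 3.1 0.0273 [1.55   0.1162 0.1597 0.1754] [1.6    0.1243 0.1635 0.1754]
0 3.2 0.0266 [1.55   0.1135 0.1567 0.1754] [1.6    0.1214 0.1607 0.1754]
0 3.3 0.0259 [1.55   0.1108 0.1539 0.1754] [1.6    0.1187 0.1579 0.1754]
0.03 2.9 0.0289 [1.58   0.1222 0.1658 0.1754] [1.63   0.1306 0.1694 0.1754]
0.03 3 0.0281 [1.58   0.1191 0.1627 0.1754] [1.63   0.1274 0.1665 0.1754]
0.03 3.1 0.0273 [1.58   0.1162 0.1597 0.1754] [1.63   0.1243 0.1635 0.1754]
0.03 3.2 0.0266 [1.58   0.1135 0.1567 0.1754] [1.63   0.1214 0.1607 0.1754]
0.03 3.3 0.0259 [1.58   0.1108 0.1539 0.1754] [1.63   0.1187 0.1579 0.1754]
```

```bash
python3 -c "
from p3 import *
m=3.06
o=hist(U,m)[-1]; print(o)
u,O=plan(o[1],o[2],.1768,m,36,vr=.163,ab=.096)
print(u);print(np.c_[O[:,:3],O[:,3]-O[:,1]][:30].round(3))
"
```

```text
[1.6        0.12554876 0.16469171 0.1754    ]
[-0.49 -0.15  0.23  0.49  0.6   0.58  0.47  0.3   0.12 -0.01 -0.04  0.04
  0.16  0.26  0.32  0.34  0.32  0.28  0.22  0.14  0.05 -0.02 -0.04  0.05
  0.28  0.58  0.73  0.39  0.12  0.01 -0.01 -0.    0.    0.    0.    0.  ]
[[ 1.00e-01  1.42e-01  1.69e-01  1.50e-02]
 [ 2.00e-01  1.59e-01  1.69e-01 -8.00e-03]
 [ 3.00e-01  1.76e-01  1.67e-01 -1.60e-02]
 [ 4.00e-01  1.93e-01  1.65e-01 -1.30e-02]
 [ 5.00e-01  2.09e-01  1.64e-01 -5.00e-03]
 [ 6.00e-01  2.25e-01  1.64e-01  2.00e-03]
 [ 7.00e-01  2.42e-01  1.64e-01  4.00e-03]
 [ 8.00e-01  2.58e-01  1.64e-01 -0.00e+00]
 [ 9.00e-01  2.75e-01  1.63e-01 -1.20e-02]
 [ 1.00e+00  2.91e-01  1.60e-01 -2.80e-02]
 [ 1.10e+00  3.06e-01  1.54e-01 -4.60e-02]
 [ 1.20e+00  3.21e-01  1.46e-01 -5.90e-02]
 [ 1.30e+00  3.36e-01  1.37e-01 -6.70e-02]
 [ 1.40e+00  3.49e-01  1.27e-01 -6.90e-02]
 [ 1.50e+00  3.61e-01  1.16e-01 -6.90e-02]
 [ 1.60e+00  3.72e-01  1.06e-01 -6.60e-02]
 [ 1.70e+00  3.82e-01  9.70e-02 -6.40e-02]
 [ 1.80e+00  3.91e-01  8.80e-02 -6.10e-02]
 [ 1.90e+00  3.99e-01  7.90e-02 -6.10e-02]
 [ 2.00e+00  4.07e-01  6.90e-02 -6.30e-02]
 [ 2.10e+00  4.13e-01  6.00e-02 -6.70e-02]
 [ 2.20e+00  4.19e-01  4.90e-02 -7.30e-02]
 [ 2.30e+00  4.23e-01  3.80e-02 -7.90e-02]
 [ 2.40e+00  4.26e-01  2.60e-02 -8.00e-02]
 [ 2.50e+00  4.28e-01  1.50e-02 -7.10e-02]
 [ 2.60e+00  4.29e-01  6.00e-03 -4.90e-02]
 [ 2.70e+00  4.29e-01  2.00e-03 -2.00e-02]
 [ 2.80e+00  4.29e-01  0.00e+00 -5.00e-03]
 [ 2.90e+00  4.29e-01 -0.00e+00  0.00e+00]
 [ 3.00e+00  4.29e-01 -0.00e+00  1.00e-03]]
```

```bash
python3 -m jog '[[0.01,-0.48,0,0,0,0,0],[0.01,-0.15,0,0,0,0,0],[0.01,0.23,0,0,0,0,0],[0.01,0.48,0,0,0,0,0],[0.01,0.6,0,0,0,0,0],[0,0.58,0,0,0,0,0],[0,0.47,0,0,0,0,0],[0,0.3,0,0,0,0,0],[0,0.12,0,0,0,0,0],[0,0,0,0,0,0,0]]'; python3 fitm.py .291 15
python3 -c "
from p3 import *
U+=[-.48,-.15,.23,.48,.6,.58,.47,.3,.12,0]
for m in(2.9,2.95,3,3.05,3.1,3.15):
    o=hist(U+[None],m); print(m,o[[7,15],1].round(4),o[-2].round(4),o[-1].round(4))"
```

```text
t: 8.4
ee_pos: [505.3, 30.4, 62.7]
orientation: [-0.066, 3.138, 0.0]
ft_force: [5.1, -0.7, -9.4]
width: 23.3
grasp_force: 30.0
t 8.4 q 0.29049915 h 0.2624 x -149.9 F [ 5.1 -0.7 -9.4] w 23.3
[[0.8615000247955322, 0.290800005197525], [0.8389999866485596, 0.29019999504089355], [0.7971000075340271, 0.2919999957084656], [0.7616999745368958, 0.2897999882698059]]
2.9 [0.0289 0.1222] [2.6    0.2951 0.1536 0.2614] [2.65   0.3027 0.1506 0.2614]
2.95 [0.0285 0.1206] [2.6    0.2935 0.1553 0.2614] [2.65   0.3012 0.1524 0.2614]
3 [0.0281 0.1191] [2.6    0.2919 0.1568 0.2614] [2.65   0.2997 0.154  0.2614]
3.05 [0.0277 0.1177] [2.6    0.2903 0.1582 0.2614] [2.65   0.2981 0.1556 0.2614]
3.1 [0.0273 0.1162] [2.6    0.2886 0.1594 0.2614] [2.65   0.2965 0.157  0.2614]
3.15 [0.0269 0.1148] [2.6    0.287  0.1606 0.2614] [2.65   0.295  0.1584 0.2614]
```

```bash
python3 -c "
from p3 import *
u,O=plan(.2981,.1556,.262,3.05,27,ab=.092,vr=.16)
print(u);print(np.c_[O[:,:3],O[:,3]-O[:,1]].round(3))
"
```

```text
[-0.06  0.08  0.23  0.33  0.36  0.33  0.29  0.24  0.19  0.14  0.1   0.06
  0.04  0.09  0.19  0.35  0.49  0.49  0.22  0.04 -0.01 -0.01 -0.    0.
  0.    0.   -0.  ]
[[ 1.00e-01  3.13e-01  1.49e-01 -5.40e-02]
 [ 2.00e-01  3.28e-01  1.40e-01 -6.50e-02]
 [ 3.00e-01  3.41e-01  1.30e-01 -6.90e-02]
 [ 4.00e-01  3.53e-01  1.19e-01 -6.80e-02]
 [ 5.00e-01  3.65e-01  1.10e-01 -6.50e-02]
 [ 6.00e-01  3.75e-01  1.00e-01 -6.30e-02]
 [ 7.00e-01  3.85e-01  9.10e-02 -6.00e-02]
 [ 8.00e-01  3.93e-01  8.20e-02 -5.90e-02]
 [ 9.00e-01  4.01e-01  7.30e-02 -6.00e-02]
 [ 1.00e+00  4.08e-01  6.40e-02 -6.10e-02]
 [ 1.10e+00  4.14e-01  5.50e-02 -6.30e-02]
 [ 1.20e+00  4.19e-01  4.60e-02 -6.50e-02]
 [ 1.30e+00  4.23e-01  3.60e-02 -6.80e-02]
 [ 1.40e+00  4.26e-01  2.60e-02 -6.70e-02]
 [ 1.50e+00  4.28e-01  1.60e-02 -6.20e-02]
 [ 1.60e+00  4.29e-01  8.00e-03 -4.90e-02]
 [ 1.70e+00  4.30e-01  3.00e-03 -3.00e-02]
 [ 1.80e+00  4.30e-01 -0.00e+00 -1.00e-02]
 [ 1.90e+00  4.30e-01 -1.00e-03 -1.00e-03]
 [ 2.00e+00  4.30e-01 -1.00e-03  0.00e+00]
 [ 2.10e+00  4.30e-01 -1.00e-03  0.00e+00]
 [ 2.20e+00  4.29e-01 -1.00e-03 -0.00e+00]
 [ 2.30e+00  4.29e-01 -1.00e-03 -0.00e+00]
 [ 2.40e+00  4.29e-01 -1.00e-03 -0.00e+00]
 [ 2.50e+00  4.29e-01 -1.00e-03 -0.00e+00]
 [ 2.60e+00  4.29e-01 -1.00e-03 -0.00e+00]
 [ 2.70e+00  4.29e-01 -1.00e-03  0.00e+00]]
```

```bash
python3 -m jog '[[0,-0.06,0,0,0,0,0],[0,0.08,0,0,0,0,0],[0,0.23,0,0,0,0,0],[0,0.33,0,0,0,0,0],[0,0.36,0,0,0,0,0],[0,0.33,0,0,0,0,0],[0,0.29,0,0,0,0,0],[0,0.24,0,0,0,0,0],[0,0.19,0,0,0,0,0],[0,0.14,0,0,0,0,0]]'; python3 fitm.py .408 15
python3 -c "
from p3 import *
U+=[-.48,-.15,.23,.48,.6,.58,.47,.3,.12,0,None,-.06,.08,.23,.33,.36,.33,.29,.24,.19,.14]
for m in(3,3.05,3.1):
    o=hist(U+[None],m); print(m,o[[7,15,26],1].round(4),o[-2].round(4),o[-1].round(4))
o=hist(U+[None],3.05)[-1]
u,O=plan(o[1],o[2],o[3],3.05,18,ab=.092)
print(u);print(np.c_[O[:,:3],O[:,3]-O[:,1]].round(3))
"
```

```text
t: 9.45
ee_pos: [501.6, 115.4, 62.7]
orientation: [-0.065, 3.138, 0.001]
ft_force: [5.5, 1.2, -8.9]
width: 23.6
grasp_force: 30.0
t 9.45 q 0.40196678 h 0.3475 x -150.2 F [ 5.5  1.2 -8.9] w 23.6
[[0.8418999910354614, 0.4020000100135803], [0.7067999839782715, 0.40070000290870667], [0.6520000100135803, 0.4020000100135803], [0.6448000073432922, 0.4041000008583069]]
3 [0.0281 0.1191 0.2919] [3.65   0.4063 0.0602 0.3466] [3.7    0.4092 0.0555 0.3466]
3.05 [0.0277 0.1177 0.2903] [3.65   0.4076 0.0636 0.3466] [3.7    0.4107 0.0589 0.3466]
3.1 [0.0273 0.1162 0.2886] [3.65   0.4088 0.067  0.3466] [3.7    0.412  0.0623 0.3466]
[ 0.21  0.14  0.08  0.1   0.19  0.31  0.4   0.38  0.25  0.07 -0.01 -0.02
 -0.01 -0.    0.    0.   -0.   -0.  ]
[[ 1.00e-01  4.16e-01  5.00e-02 -6.10e-02]
 [ 2.00e-01  4.21e-01  4.10e-02 -6.00e-02]
 [ 3.00e-01  4.24e-01  3.20e-02 -6.00e-02]
 [ 4.00e-01  4.27e-01  2.30e-02 -5.90e-02]
 [ 5.00e-01  4.29e-01  1.50e-02 -5.30e-02]
 [ 6.00e-01  4.30e-01  8.00e-03 -4.20e-02]
 [ 7.00e-01  4.30e-01  3.00e-03 -2.60e-02]
 [ 8.00e-01  4.30e-01  0.00e+00 -1.10e-02]
 [ 9.00e-01  4.30e-01 -0.00e+00 -1.00e-03]
 [ 1.00e+00  4.30e-01 -0.00e+00  2.00e-03]
 [ 1.10e+00  4.30e-01 -0.00e+00  1.00e-03]
 [ 1.20e+00  4.30e-01  0.00e+00  0.00e+00]
 [ 1.30e+00  4.30e-01  0.00e+00 -0.00e+00]
 [ 1.40e+00  4.30e-01  0.00e+00 -0.00e+00]
 [ 1.50e+00  4.30e-01  0.00e+00 -0.00e+00]
 [ 1.60e+00  4.30e-01  0.00e+00 -0.00e+00]
 [ 1.70e+00  4.30e-01  0.00e+00 -0.00e+00]
 [ 1.80e+00  4.30e-01 -0.00e+00 -0.00e+00]]
```

Run:
```python
from trk import *
a=cv2.imread("pics/last.png"); 
cv2.imwrite("pics/l1.png",cv2.resize(a[130:230,150:310],None,fx=5,fy=5,interpolation=cv2.INTER_CUBIC))
```

```text
(no output)
```

View pics/l1.png

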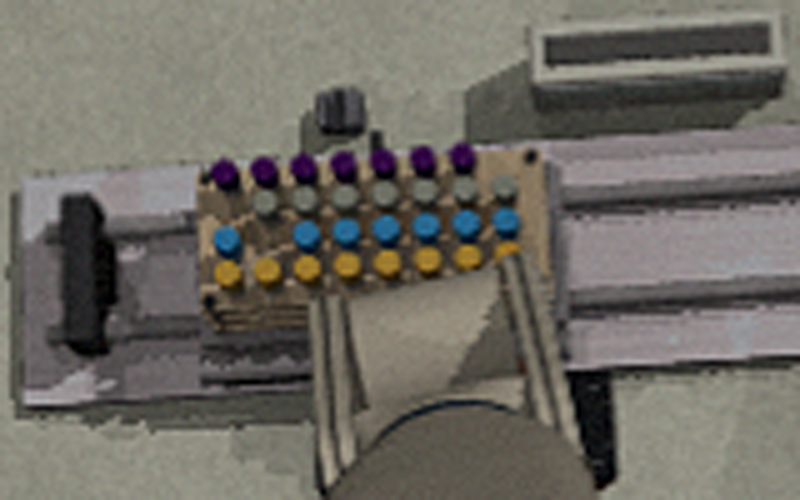

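The tray is clear of the arm. The pointer tip is at crop (377,135) and the mark tongue at (342,105), so it has about 25 mm to go. I check this more precisely from the purple cap centroids.

```bash
cat > caps.py <<'E'
from trk import *
def caps(f):
    im=cv2.imread(f); hsv=cv2.cvtColor(im,cv2.COLOR_BGR2HSV); R=[]
    for lo,hi in(((135,90,30),(165,255,255)),((95,110,80),(110,255,255)),((18,140,90),(30,255,255))):
        m=cv2.inRange(hsv,lo,hi); m[:140]=0; m[205:]=0;m[:,:150]=0;m[:,400:]=0
        n,_,st,c=cv2.connectedComponentsWithStats(m)
        R.append(np.array([toT(on_z("top",c[i],138)) for i in range(1,n) if st[i,4]>6]).round(1))
    return R
E
python3 - <<'E'
from caps import *
for f in("pics/top0.png","pics/last.png"):
    for r in caps(f): r=r[r[:,1].argsort()]; print(r[:,1].tolist())
print("ptr",toT(on_z("top",[150+377.5/5-.5,130+135.5/5-.5],38)),"mark",toT(on_z("top",[150+342/5-.5,130+118/5-.5],28)))
E
```

```text
[-279.2, -253.5, -228.9, -203.4, -179.2, -154.0, -129.5]
[-303.7, -279.1, -254.3, -229.4, -204.3, -179.3, -129.3]
[-304.2, -279.1, -254.6, -228.9, -205.0, -179.6, -155.4, -129.5]
[123.0, 148.3, 172.6, 197.6, 222.8, 247.7, 273.0]
[98.2, 122.3, 147.4, 171.8, 197.2, 221.8, 271.8]
[98.5, 123.1, 147.4, 172.4, 197.2, 222.0, 246.9, 271.8]
ptr (np.float64(83.71128773279534), np.float64(184.38860094329047)) mark (np.float64(100.97173705503232), np.float64(208.6076662610999))
```

```bash
python3 -c "
from sim import *
u,O=plan(.4080,.0545,.347,3.02,18,goal=.4295,ab=.092)
print(u);print(np.c_[O[:,:3],O[:,3]-O[:,1]].round(4)[:12])
"
```

```text
[ 0.61  0.26 -0.04 -0.15 -0.07  0.13  0.34  0.45  0.39  0.16  0.02 -0.02
 -0.01 -0.    0.    0.   -0.   -0.  ]
[[ 1.000e-01  4.130e-01  4.710e-02 -4.160e-02]
 [ 2.000e-01  4.174e-01  4.140e-02 -3.560e-02]
 [ 3.000e-01  4.212e-01  3.550e-02 -4.100e-02]
 [ 4.000e-01  4.244e-01  2.850e-02 -5.020e-02]
 [ 5.000e-01  4.268e-01  2.050e-02 -5.540e-02]
 [ 6.000e-01  4.284e-01  1.250e-02 -5.180e-02]
 [ 7.000e-01  4.293e-01  5.800e-03 -3.910e-02]
 [ 8.000e-01  4.296e-01  1.600e-03 -2.140e-02]
 [ 9.000e-01  4.297e-01 -2.000e-04 -5.900e-03]
 [ 1.000e+00  4.296e-01 -5.000e-04  6.000e-04]
 [ 1.100e+00  4.296e-01 -3.000e-04  1.400e-03]
 [ 1.200e+00  4.296e-01 -1.000e-04  6.000e-04]]
```

```bash
python3 -m jog '[[0,0.58,0,0,0,0,0],[0,0.25,0,0,0,0,0],[0,-0.04,0,0,0,0,0],[0,-0.13,0,0,0,0,0],[0,-0.06,0,0,0,0,0]]'
cat > meas.py <<'E'
from caps import *
R0=caps("pics/top0.png")
def meas(f="pics/last.png"):
    d=[]
    for a,b in zip(R0,caps(f)):
        k=lambda r:r[r[:,1].argsort()][:,1]
        a,b=k(a),k(b)
        if len(a)==len(b): d+=list(b-a)
        else: print("n",len(a),len(b))
    return Q0+np.median(d)/1e3,np.std(d),len(d)
if __name__=="__main__":
    import sys
    for i in range(int(sys.argv[1])):
        o,R,e=tcp(); im=optics.get_image("top"); cv2.imwrite("pics/last.png",im[:,:,::-1])
        print(round(o["t"],2),meas(),"h",round(Q0+(toT(e)[1]+218)/1e3,4))
E
python3 meas.py 2
```

```text
t: 10.0
ee_pos: [500.6, 138.8, 62.7]
orientation: [-0.065, 3.138, 0.001]
ft_force: [4.2, 1.1, -9.1]
width: 23.8
grasp_force: 30.0
n 8 7
10.0 (np.float64(0.42469999999999997), np.float64(0.4033026918140893), 14) h 0.3709
n 8 7
10.05 (np.float64(0.4254), np.float64(0.5324184329595535), 14) h 0.3706
```

```bash
cat > f2.py <<'E'
from sim import *
H=list(.3475+np.cumsum([0,.58,.25,-.04,-.13,-.06,0,0])*.04);D=[.05]+[.1]*5+[.05]*2
f=lambda x:sim(H,D,x[0],x[1],.3475,3.05)
r=least_squares(lambda x:[x[0]-.4047,f(x)[5,1]-.4247,f(x)[6,1]-.4254],[.405,.06])
o=f(r.x); print(r.x,r.fun,o[[5,7]])
u,O=plan(o[-1,1],o[-1,2],.3706,3.05,16,goal=.4295,ab=.092,tail=10)
print(u);print(np.c_[O[:,:3],O[:,3]-O[:,1]].round(4)[:12])
E
python3 f2.py
```

```text
[0.40470386 0.05547336] [ 3.85998265e-06 -4.26209990e-05  3.96674431e-05] [[0.55       0.42465738 0.01803982 0.3715    ]
 [0.65       0.42602061 0.00999791 0.3715    ]]
[ 0.9   0.81  0.08 -0.39 -0.37 -0.05  0.23  0.18  0.07  0.01 -0.   -0.
 -0.   -0.   -0.   -0.  ]
[[ 1.000e-01  4.267e-01  5.000e-03 -2.010e-02]
 [ 2.000e-01  4.272e-01  4.800e-03  1.180e-02]
 [ 3.000e-01  4.277e-01  6.800e-03  1.450e-02]
 [ 4.000e-01  4.285e-01  7.300e-03 -1.900e-03]
 [ 5.000e-01  4.291e-01  5.600e-03 -1.730e-02]
 [ 6.000e-01  4.295e-01  2.800e-03 -1.970e-02]
 [ 7.000e-01  4.297e-01  6.000e-04 -1.070e-02]
 [ 8.000e-01  4.297e-01 -3.000e-04 -3.500e-03]
 [ 9.000e-01  4.296e-01 -5.000e-04 -6.000e-04]
 [ 1.000e+00  4.296e-01 -6.000e-04 -2.000e-04]
 [ 1.100e+00  4.295e-01 -6.000e-04 -1.000e-04]
 [ 1.200e+00  4.295e-01 -5.000e-04 -1.000e-04]]
```

```bash
python3 -m jog '[[0,0.9,0,0,0,0,0],[0,0.45,0,0,0,0,0],[0,0.1,0,0,0,0,0],[0,0,0,0,0,0,0],[0,0,0,0,0,0,0],[0,0,0,0,0,0,0]]'; python3 meas.py 1;python3 -m jog '[[0,0,0,0,0,0,0],[0,0,0,0,0,0,0],[0,0,0,0,0,0,0],[0,0,0,0,0,0,0]]'; python3 meas.py 1
```

```text
t: 10.7
ee_pos: [498.0, 196.7, 62.7]
orientation: [-0.065, 3.139, 0.001]
ft_force: [5.3, 0.1, -8.8]
width: 23.3
grasp_force: 30.0
n 8 7
10.7 (np.float64(0.42675), np.float64(0.3579989738897549), 14) h 0.4289
t: 11.15
ee_pos: [498.0, 196.6, 62.7]
orientation: [-0.064, 3.139, 0.001]
ft_force: [5.1, -0.0, -9.3]
width: 23.6
grasp_force: 30.0
n 8 7
11.15 (np.float64(0.42785), np.float64(0.3899241161130321), 14) h 0.4288
```

```bash
python3 -m jog '[[0,0,0,0,0,0,0],[0,0,0,0,0,0,0],[0,0,0,0,0,0,0],[0,0,0,0,0,0,0],[0,0,0,0,0,0,0],[0,0,0,0,0,0,0],[0,0,0,0,0,0,0],[0,0,0,0,0,0,0],[0,0,0,0,0,0,0]]'; python3 meas.py 1
python3 - <<'E'
import cv2
a=cv2.imread("pics/last.png"); 
cv2.imwrite("pics/l2.png",cv2.resize(a[140:180,190:250],None,fx=12,fy=12,interpolation=cv2.INTER_CUBIC))
E
```

```text
t: 12.1
ee_pos: [498.1, 196.6, 62.7]
orientation: [-0.064, 3.139, 0.001]
ft_force: [5.1, 0.8, -8.6]
width: 23.3
grasp_force: 30.0
n 8 7
12.1 (np.float64(0.4302), np.float64(0.4043134770881499), 14) h 0.4288
```

View pics/l2.png

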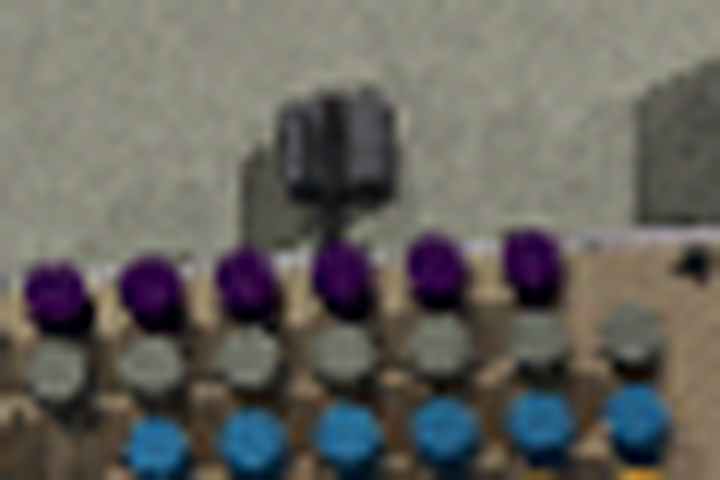

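The pointer (column 335) lines up with the mark tongue (column 333), about 1 mm apart, and the shuttle is almost still. I release it.

```bash
python3 -m jog '[[0,0,0,0,0,0,1],[0,0,0,0,0,0,1],[0,0,0,0,0,0,1],[0,0,0,0,0,0,1],[0,0,0,0,0,0,1],[0,0,0,0,0,0,1],[0,0,0,0,0,0,1],[0,0,0,0,0,0,1]]'; python3 meas.py 1; python3 -m jog '[[0,0,-0.4,0,0,0,1],[0,0,-0.8,0,0,0,1],[0,0,-0.8,0,0,0,1],[0,0,-0.8,0,0,0,1],[0,0,-0.4,0,0,0,1],[0,0,0,0,0,0,1],[0,0,0,0,0,0,1],[0,0,0,0,0,0,1],[0,0,0,0,0,0,1],[0,0,0,0,0,0,1]]'; python3 meas.py 1
```

```text
t: 12.95
ee_pos: [496.9, 196.3, 62.7]
orientation: [0.065, -3.141, 0.0]
ft_force: [0.8, 0.1, -0.9]
width: 84.4
grasp_force: 0.0
n 8 7
12.95 (np.float64(0.43110000000000004), np.float64(0.4288689443507922), 14) h 0.4286
t: 14.0
ee_pos: [496.5, 196.2, 189.7]
orientation: [0.065, -3.139, 0.001]
ft_force: [-0.2, -0.2, -0.8]
width: 88.1
grasp_force: 0.0
n 7 4
n 8 3
14.0 (np.float64(0.4317), np.float64(0.5010193690500068), 7) h 0.4284
```

```bash
python3 -m jog '[[0,0,0,0,0,0,1],[0,0,0,0,0,0,1],[0,0,0,0,0,0,1],[0,0,0,0,0,0,1],[0,0,0,0,0,0,1],[0,0,0,0,0,0,1],[0,0,0,0,0,0,1]]'; python3 meas.py 1; python3 -c "
from workcell import ctrl
print(ctrl.close_job())"
```

```text
t: 14.75
ee_pos: [497.0, 196.4, 190.7]
orientation: [-0.065, 3.141, 0.0]
ft_force: [-0.0, -0.4, -0.7]
width: 87.8
grasp_force: 0.0
n 7 4
n 8 3
14.75 (np.float64(0.4319), np.float64(0.494871659305386), 7) h 0.4286
the job is handed in; nothing more can be done
None
```

The shuttle went past the reader at about 0.16–0.17 m/s (modelled from camera fixes) and came to rest about 2 mm from the mark; I let go of the handle and handed the job in at 14.8 s, and the hand-in gave no verdict.

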